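# Pack the water-testing kit back into its foam tray

## Robot

A 6-joint arm with a two-finger parallel gripper is mounted at the origin on a cart in front of the work surface, level with it; the furniture and walls round the work are solid. World frame = base frame: x ahead of the robot, y to its left, z up, the work surface at z = 0. Lengths are in mm, angles in degrees, forces in N, time in s.
With the tool pointing down it reaches from about 250 to 800 mm from the base axis. Payload 8.5 kg.
Tool frame: the origin (TCP) lies on the centre line of the jaws, within the pads' length; the fingertips stand 25 mm ahead of it and the grasp point (between the pads) lies 6 mm ahead of it; z points along the fingers, y is the line along which they close (so a half turn about z gives the same grasp; the last joint's range is limited). The gripper opens to 85 mm and grips with 20 to 120 N. Pads are 22 mm wide; open, the fingers measure 114 mm over their backs; the gripper's body (76 mm by 85 mm) begins 54 mm behind the grasp point. The pads swing forward as they close: fully open they stand 13 mm farther back than shut.
Start: joints at [69.385, 13.648, -0.773, 75.585, 0, 90], TCP at [184.829, 491.345, 256.276] pointing down, gripper open.
Joint ranges: [-152.45, 152.45], [-59.26, 108.67], [-65.41, 83.53], [-104.44, 129.93], [-82.83, 76.93], [-180, 180]. Speed limits (degrees/s): [127.2, 127.2, 159.86, 180, 180, 180].

## Interface

Orientations are given as [roll, pitch, yaw] about the fixed x, y, z axes, in that order (R = Rz(yaw) Ry(pitch) Rx(roll)).
In Python, from station import robot gives the robot as it stands. The module is installed in compiled form; this text tells all that it offers.
- The arm moves only by the shell command python3 -m pendant 'ROWS' [FORCE]. ROWS is a JSON object whose one key "series" holds one flat list of numbers, 7 for each row, row after row: the finger opening in cm, from 0 to 8.54, then the shift along the tool's x, y, z in cm, then the turn, a rotation vector about the tool's x, y, z in degrees. A call has 1 to 5 rows; each row shifts and turns the commanded pose from where the row before left it, along the tool's axes as they then stand; what a row does not reach is not made up. A row lasts 1/12 s, in which the tool goes at most 41.7 mm and 7.16 degrees, less where a joint would pass 70% of its speed; a pose out of reach is approached as far as the arm can. A call is refused whole if a number of a shift passes 4.17 or a number of a turn 7.16, either way. A call with a gripper value outside its range is refused whole. The fingers move at their own pace and stop on an object; FORCE is the grip in N (left out, the last holds). Time passes only in rows, so rows that do not move let the fingers close. It gives the time, the measured TCP pose, the force, the opening and the grip force at its end, in the units of the state.
- robot.observe(): the state, without advancing time (a new reading comes with each control period).
- robot.snapshot(name): name is "scene" or "top"; returns a dict with "pixels" (384x512x3 uint8, red, green, blue), "fx", "fy", "cx", "cy" (pixels), "rvec" (rotation vector, rad) and "tvec" (3), from world to camera coordinates, as OpenCV has them. Camera axes: x right, y down, z forward; pixel columns grow to the right and rows downward; lengths in mm; the calibration is good to about 2 mm. A picture is of the moment at which its call begins. There is no depth.
- robot.job_done(): hands the job in; it is judged then, once.
Trained networks look in a picture, given as the dict that the camera call returned (one of the last four; its "shot" number tells which), for a name from the list of things; names that differ only in an ending like _2 or _b are one class to them, and where a whole thing is asked for, a point or a joint stands for the part that bears it (a point fixed in the world has none). Each returns a list of dicts, best first, with "p" (0 to 1); they miss things now and then, are a little off and sometimes report something else, mostly with a low value. They report only what shows in the picture. A call takes as long as a camera call. They do not tell look-alikes from the thing itself.
- robot.recognise(label, picture): "box" ([left, top, right, bottom] in pixels, round what is visible of it).
- robot.masks_of(label, picture): "mask" (384x512 bool, what is visible of it) and "box" ([left, top, right, bottom] in pixels, round what is visible of it).
The state is a dict: "t": time; "qpos": joint angles; "qd": joint speeds; "joint_torque": joint torques, N m; "position": TCP position; "tcp_rot": TCP orientation; "ft_force": force on the tool from outside, world axes, zero at the start; "ft_torque": the same for the moment, N m; "gripper_width": finger opening in mm; "finger_force": force on a finger pad.
Only numpy, scipy, OpenCV 4.12 (cv2) and the standard library are available. Lean on these libraries where they do the work, as an engineer would, in place of code of your own. Each camera call takes 0.05 s, during which the arm holds its last target. There are 200 camera calls.

## Task

The class has finished testing water: pack the kit that stands in front of you back into the grey foam-lined tray (the like things at the far right end of the table belong to another set). Stand each of the three screw-cap jars in the round pocket ringed in the colour of its own lid, the blue dropper bottle in the unringed round pocket that is still empty, and the timer on its edge in the rectangular slot, either way round. Keep them upright on the way and leave all five standing fully down on the floors of their pockets.

Things in the scene. Friction and masses are not known exactly. Their poses are not given: they have to be found in the camera images.
- jar_red: screw-cap sample jar with a red lid, standing upright, pale blue pellets inside. 64 mm tall; body 41 mm across from 0 to 50 mm, lid 44 mm across from 50 to 64 mm. Origin at the centre of its underside, z up. Grip it firmly by the lid, about 56 mm above its underside. About 45 g. (A globe 225 mm tall stands behind the kit, 0.66 m from the base axis and beyond)
- jar_blue: screw-cap sample jar with a blue lid, standing upright, white pellets inside. 64 mm tall; body 41 mm across from 0 to 50 mm, lid 44 mm across from 50 to 64 mm. Origin at the centre of its underside, z up. Grip it firmly by the lid, about 56 mm above its underside. About 45 g
- jar_white: screw-cap sample jar with a white lid, standing upright, white pellets inside. 64 mm tall; body 41 mm across from 0 to 50 mm, lid 44 mm across from 50 to 64 mm. Origin at the centre of its underside, z up. Grip it firmly by the lid, about 56 mm above its underside. About 45 g
- dropper_bottle: blue dropper bottle with a white nozzle, standing upright. 96 mm tall; body 35 mm across up to 64 mm, then narrowing to the nozzle (19 mm across or less). Origin at the centre of its underside, z up. Grip it firmly by the body, about 48 mm above its underside. About 60 g
- kit_timer: white digital timer with grey display, standing on its long edge. 22 mm thick along its x (24 mm with the buttons), 62 mm long along its y, 56 mm tall along z. Origin at the centre of its underside (the middle of the thickness lies 1 mm towards +x); the display faces its -x. Grip it firmly across the thickness (fingers closing along its x), about 46 mm above its underside. About 60 g
- nest_red: dark foam block with a round pocket 56 mm across, the pocket lined and ringed in red. Block 90 x 90 x 28 mm, fixed in the tray; origin at the centre of its underside, 4 mm above the table; x, y along its sides. Pocket centred, 20 mm deep: floor 8 mm above the origin
- nest_blue: dark foam block with a round pocket 56 mm across, the pocket lined and ringed in blue. Block 90 x 90 x 28 mm, fixed in the tray; origin at the centre of its underside, 4 mm above the table; x, y along its sides. Pocket centred, 20 mm deep: floor 8 mm above the origin
- nest_white: dark foam block with a round pocket 56 mm across, the pocket lined and ringed in white. Block 90 x 90 x 28 mm, fixed in the tray; origin at the centre of its underside, 4 mm above the table; x, y along its sides. Pocket centred, 20 mm deep: floor 8 mm above the origin
- nest_bottle: dark foam block with a round pocket 50 mm across with a plain grey floor and no ring. Block 90 x 90 x 28 mm, fixed in the tray; origin at the centre of its underside, 4 mm above the table; x, y along its sides. Pocket centred, 20 mm deep: floor 8 mm above the origin. Six blocks, 92 mm apart, stand in 2 rows of 3 in the grey tray (rim 34 mm high); the sixth holds a black stopper
- nest_timer: dark foam block with a rectangular slot with a grey floor, 36 mm along the block's x and 76 mm along its y. Block 90 x 90 x 28 mm, fixed in the tray; origin at the centre of its underside, 4 mm above the table; x, y along its sides. Pocket centred, 20 mm deep: floor 8 mm above the origin
Things that resemble listed ones, but are neither listed nor needed, are in the scene too. Several things have the shape of the jar_white; the one meant has the colours described above.

How it is judged:
By the outcome, as a careful person would: the job done as asked, in the order asked, and still so for the second after the job is handed in, with the robot touching nothing.
It also fails if it takes over 125 s, if anything falls off the work surface, if the arm or the gripper's body presses on something with over 40 N, if the wrist force passes 120 N, or if a joint passes its speed limit or range.

## Working session

There is one attempt and no reset: what is moved stays moved. The work goes in short steps, Python scripts to look and compute and a shell command to move; the robot and the scene stay as the last step left them, time stands still between calls to the robot, and variables do not carry over. Pictures are saved under pics/ and viewed, at most 14 in all, crops included, and the job is handed in when it is done.

```bash
mkdir -p pics
python3 - <<'E'
from station import robot
import cv2,numpy as np
o=robot.observe();print({k:np.round(v,2).tolist() for k,v in o.items()})
for n in("scene","top"):
    s=robot.snapshot(n);cv2.imwrite(f"pics/{n}0.png",cv2.resize(s["pixels"][:,:,::-1],(800,600),interpolation=cv2.INTER_CUBIC))
    print(n,s["fx"],s["cx"],s["cy"],np.round(s["rvec"],3),np.round(s["tvec"],1), (-cv2.Rodrigues(np.array(s["rvec"]))[0].T@np.array(s["tvec"]).ravel()).round())
    for l in "jar_red jar_blue jar_white dropper_bottle kit_timer nest_red nest_blue nest_white nest_bottle nest_timer".split():
        print(l,[(np.round(d["box"]).astype(int).tolist(),round(d["p"],2)) for d in robot.recognise(l,s)])
E
```

```text
{'t': 0.0, 'qpos': [69.39, 13.68, -0.82, 75.58, 0.0, 90.0], 'qd': [0.07, -0.02, -0.09, -0.07, 0.02, 0.05], 'joint_torque': [-0.0, -53.88, 34.64, 0.02, -0.0, 0.0], 'position': [184.69, 491.04, 255.68], 'tcp_rot': [-179.92, -0.0, 159.39], 'ft_force': [0.74, 0.38, -0.37], 'ft_torque': [-0.01, 0.03, -0.03], 'finger_force': 0.0, 'gripper_width': 85.39}
scene 418.08625378871636 256.04298991110034 192.3249271574996 [ 2.08  -1.2    0.478] [-262.8  339.9  966.5] [-245. -471.  915.]
jar_red [([312, 248, 333, 272], 0.89)]
jar_blue [([345, 226, 362, 251], 0.79), ([182, 142, 219, 163], 0.66), ([278, 188, 304, 205], 0.45), ([224, 160, 260, 190], 0.39)]
jar_white [([258, 205, 271, 229], 0.75), ([287, 157, 297, 184], 0.67), ([204, 153, 239, 173], 0.65)]
dropper_bottle [([298, 210, 319, 238], 0.62)]
kit_timer [([280, 186, 304, 202], 0.84), ([344, 226, 366, 250], 0.5)]
nest_red [([182, 164, 218, 189], 0.9)]
nest_blue [([184, 141, 217, 164], 0.79)]
nest_white [([158, 155, 197, 178], 0.56)]
nest_bottle [([202, 152, 239, 176], 0.66), ([257, 202, 276, 226], 0.59)]
nest_timer [([222, 161, 256, 188], 0.97)]
top 437.85765631149224 258.89204974731194 192.7462542794101 [ 2.08  -2.143  0.238] [-2.0000e-01  4.9520e+02  1.0299e+03] [ 263.   -2. 1112.]
jar_red [([352, 225, 374, 244], 0.69)]
jar_blue [([276, 158, 300, 179], 0.65)]
jar_white [([259, 128, 278, 151], 0.7), ([269, 201, 292, 220], 0.63)]
dropper_bottle [([326, 191, 338, 206], 0.62)]
kit_timer [([276, 161, 300, 179], 0.59)]
nest_red [([156, 178, 199, 225], 0.64)]
nest_blue [([127, 144, 168, 182], 0.76)]
nest_white [([122, 177, 163, 217], 0.9)]
nest_bottle [([162, 146, 202, 185], 0.58)]
nest_timer []
```

View pics/scene0.png

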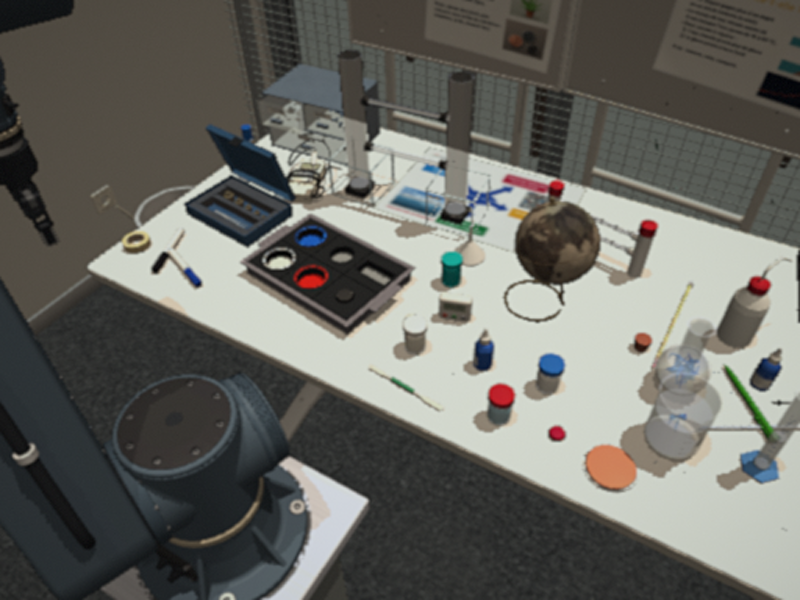

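View pics/top0.png

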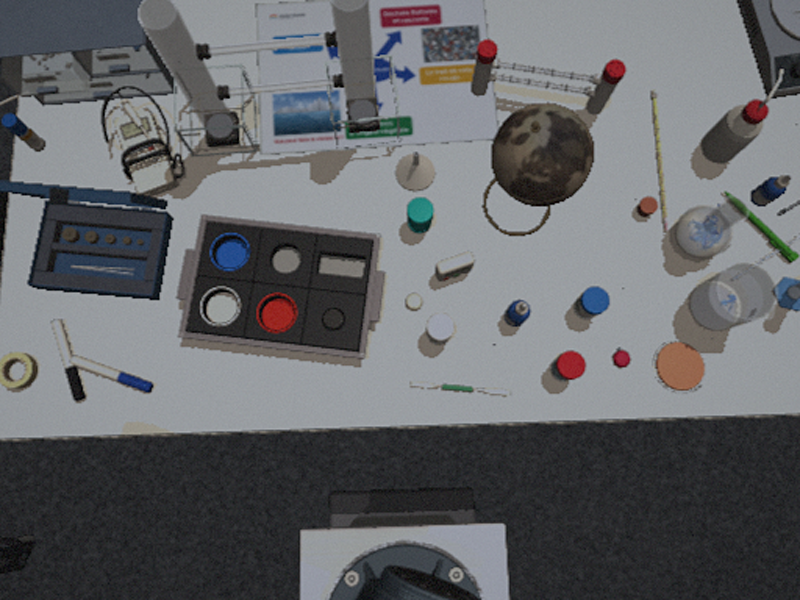

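Both pictures agree. In 800×600 top pixels the kit is: red lid (571,365), blue lid (595,301), white lid (440,329), bottle (517,312), timer (456,264). The teal jar (420,213) and the things at far right are decoys. Pockets: blue (230,252), white (221,306), red (277,313), bottle (286,259), slot (341,264), stopper (333,319).

```bash
cat > h.py <<'E'
from station import robot
import cv2,numpy as np
from scipy.optimize import minimize
def proj(P,s):
    K=np.array([[s["fx"],0,s["cx"]],[0,s["fy"],s["cy"]],[0,0,1.]])
    return cv2.projectPoints(np.asarray(P,float).reshape(-1,3),np.array(s["rvec"],float),np.array(s["tvec"],float),K,None)[0].reshape(-1,2)
def ray(uv,s):
    R=cv2.Rodrigues(np.array(s["rvec"],float))[0];c=-R.T@np.array(s["tvec"],float).ravel()
    d=R.T@np.array([(uv[0]-s["cx"])/s["fx"],(uv[1]-s["cy"])/s["fy"],1]);return c,d/np.linalg.norm(d)
def onz(uv,s,z):
    c,d=ray(uv,s);return c+d*(z-c[2])/d[2]
def tri(uvs,ss):
    A=0;b=0
    for uv,s in zip(uvs,ss):
        c,d=ray(uv,s);M=np.eye(3)-np.outer(d,d);A=A+M;b=b+M@c
    return np.linalg.solve(A,b)
def cyl(r,z):
    a=np.linspace(0,2*np.pi,40);return np.c_[r*np.cos(a),r*np.sin(a),0*a+z]
JAR=[np.r_[cyl(20.5,0),cyl(20.5,50)],np.r_[cyl(22,50),cyl(22,64)]]
BOT=[np.r_[cyl(17.5,0),cyl(17.5,64)],np.r_[cyl(17.5,64),cyl(9.5,72)],np.r_[cyl(9.5,70),cyl(4,96)]]
TIM=[np.array([[x,y,z] for x in(-11,13) for y in(-31,31) for z in(0,56)],float)]
def sil(parts,p,s):
    m=np.zeros((384*4,512*4),np.uint8)
    c,n=np.cos(p[3]),np.sin(p[3]);R=np.array([[c,-n,0],[n,c,0],[0,0,1]])
    for q in parts: cv2.fillPoly(m,[np.round((cv2.convexHull(proj(q@R.T+p[:3],s).astype(np.float32))+.5)*4).astype(np.int32)],1)
    return cv2.resize(m.astype(np.float32),(512,384),interpolation=cv2.INTER_AREA)
def fit(parts,p0,ms,ss,yaw=False):
    def f(v):
        p=[v[0],v[1],v[2],v[3]/20 if yaw else 0]
        return sum(1-np.minimum(a,m).sum()/np.maximum(a,m).sum() for m,s in zip(ms,ss) for a in[sil(parts,p,s)])
    x0=np.array([*p0[:3],p0[3]*20]) 
    sx=np.vstack([x0]+[x0+np.eye(4)[i]*8 for i in range(4 if yaw else 3)]) if yaw else None
    if yaw: r=minimize(f,x0,method="Nelder-Mead",options=dict(initial_simplex=sx,xatol=.1,fatol=1e-4));return r.x[:3],np.degrees(r.x[3]/20),r.fun
    sx=np.vstack([x0[:3]]+[x0[:3]+np.eye(3)[i]*8 for i in range(3)])
    r=minimize(f,x0[:3],method="Nelder-Mead",options=dict(initial_simplex=sx,xatol=.1,fatol=1e-4));return r.x,0,r.fun
E
python3 - <<'E'
from h import *
S=[robot.snapshot("scene"),robot.snapshot("top")]
k=.64
G={"jar_red":((501,402),(571,365),JAR),"jar_blue":((551,372),(595,301),JAR),"jar_white":((415,335),(440,329),JAR),"dropper_bottle":((484,352),(517,312),BOT),"kit_timer":((456,305),(456,264),TIM)}
for n,(a,b,parts) in G.items():
    p0=onz(np.array(b)*k,S[1],60);p0[2]=0
    ms=[];ps=[];src=[]
    for g,s in((a,S[0]),(b,S[1])):
        g=np.array(g)*k;best=None
        for l in G:
            for d in robot.masks_of(l,s):
                bx=d["box"];e=np.hypot((bx[0]+bx[2])/2-g[0],(bx[1]+bx[3])/2-g[1])
                if e<9 and (best is None or d["p"]+(l==n)>best[0]): best=(d["p"]+(l==n),d["mask"],l)
        if best: ms.append(best[1].astype(np.float32));ps.append(s);src.append((best[2],round(best[0],2),int(best[1].sum())))
    print(n,p0.round(),src)
    if n=="kit_timer":
        for y in(1.2,1.7,2.1): print(fit(parts,[*p0,y],ms,ps,True))
    else: print(fit(parts,[*p0,0],ms,ps))
# pockets
C={"blue":((311,236),(230,252)),"white":((278,259),(221,306)),"red":((311,277),(277,313)),"bottle":((342,256),(286,259)),"slot":((378,273),(341,264)),"stop":((345,296),(333,319))}
for n,(a,b) in C.items(): print(n,tri([np.array(a)*k,np.array(b)*k],S).round(),onz(np.array(b)*k,S[1],32).round())
im=[cv2.resize(S[0]["pixels"][135:210,150:270,::-1],None,fx=6.6,fy=6.6,interpolation=cv2.INTER_CUBIC)]
cv2.imwrite("pics/trayS.png",im[0][:600,:800]);
cv2.imwrite("pics/trayT.png",cv2.resize(S[1]["pixels"][130:235,110:250,::-1],None,fx=5.7,fy=5.7,interpolation=cv2.INTER_CUBIC)[:600,:800])
E
```

```text
jar_red [ 385. -269.    0.] [('jar_red', 1.78, 351), ('jar_red', 1.85, 310)]
(array([ 386.57047319, -270.02802214,   -4.95388228]), 0, np.float64(0.31895482540130615))
jar_blue [ 485. -315.    0.] [('jar_blue', 1.57, 422), ('jar_blue', 1.88, 348)]
(array([ 4.88448256e+02, -3.14466576e+02,  3.81172664e-01]), 0, np.float64(0.14079225063323975))
jar_white [447. -69.   0.] [('jar_white', 1.78, 337), ('jar_white', 1.69, 295)]
(array([453.60520734, -68.83873347,  -1.34581376]), 0, np.float64(0.1479405164718628))
dropper_bottle [ 471. -191.    0.] [('dropper_bottle', 1.6, 211)]
(array([ 473.56485978, -192.91030456,    3.74001143]), 0, np.float64(0.14571720361709595))
kit_timer [552. -99.   0.] [('kit_timer', 1.82, 296), ('kit_timer', 1.62, 296)]
(array([558.3986603 , -98.98984447,  -2.72851354]), np.float64(26.226049928264825), np.float64(0.47839969396591187))
(array([556.48498694, -98.68333824,   1.79503379]), np.float64(26.17652262243119), np.float64(0.4932056665420532))
(array([563.24670248, -97.40623176, -11.10369863]), np.float64(203.45777116692256), np.float64(0.4608169198036194))
blue [591. 266.  34.] [591. 268.  32.]
white [500. 281.  33.] [500. 280.  32.]
red [487. 189.  34.] [486. 190.  32.]
bottle [579. 177.  25.] [576. 176.  32.]
slot [569.  85.  25.] [565.  87.  32.]
stop [474.  99.  34.] [474. 100.  32.]
```

View pics/trayT.png

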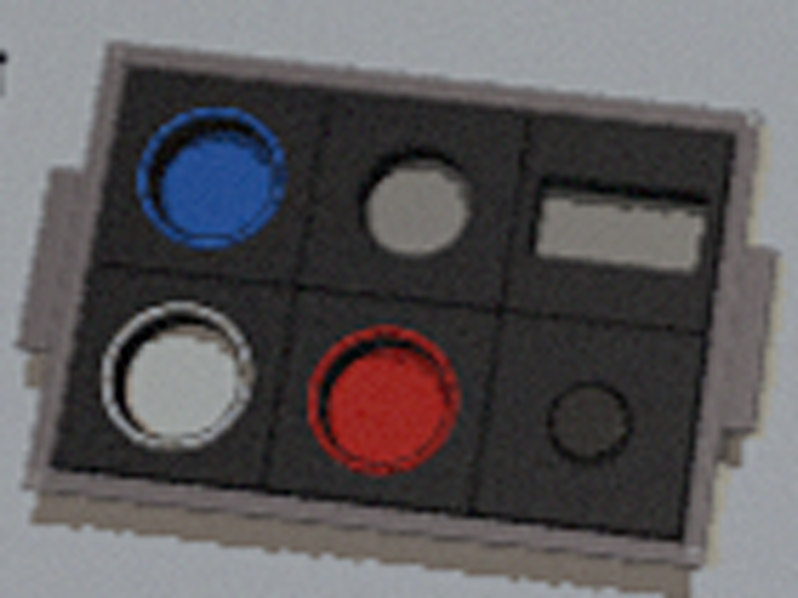

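View pics/trayS.png

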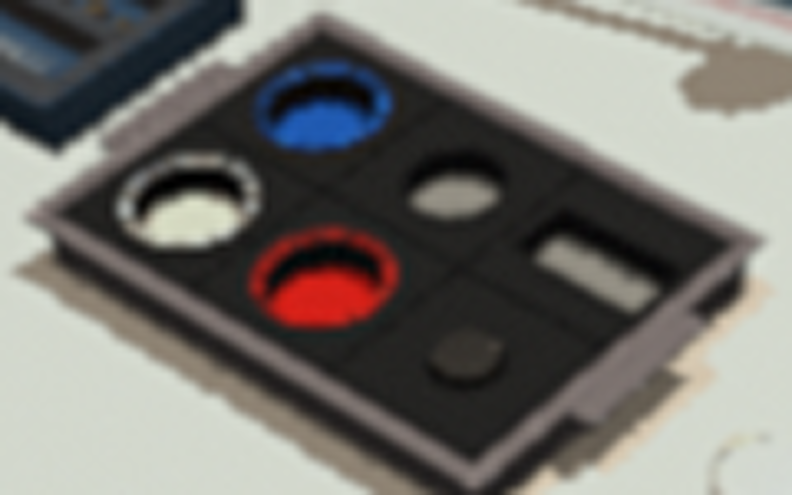

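Ring centres in the top crop: blue (212,177), white (178,377), red (384,401). Block corners at (297,285) and (502,311), and the slot is in the far right block. Next I fit the grid and check the kit fits by overlay.

Run:
```python
from h import *
from scipy.optimize import least_squares
S=[robot.snapshot("scene"),robot.snapshot("top")]
T={(-1,.5):(212,177),(-1,-.5):(178,377),(0,-.5):(384,401),(-.5,0):(297,285),(.5,0):(502,311)}
Q={(-1,.5):(323,106),(-1,-.5):(188,201),(0,-.5):(325,278),(-.5,0):(325,188),(.5,0):(463,268)}
def model(v,g): 
    c,n=np.cos(v[3]),np.sin(v[3]);u=np.array([c,n])*92;w=np.array([-n,c])*92
    return np.array([*(v[:2]+g[0]*u+g[1]*w),v[2]])
def res(v):
    r=[]
    for D,s,f,o in((T,S[1],5.7,(110,130)),(Q,S[0],6.6,(150,135))):
        for g,p in D.items(): r+=list(proj(model(v,g),s)[0]-((np.array(p)+.5)/f-.5+o))
    return np.array(r)
r=least_squares(res,[530,180,32,-1.5]);print(r.x[:3].round(1),np.degrees(r.x[3]).round(2),"rms px",np.sqrt(np.mean(r.fun**2)).round(2))
for n,g in dict(blue=(-1,.5),white=(-1,-.5),red=(0,-.5),bottle=(0,.5),slot=(1,.5),stop=(1,-.5)).items(): print(n,model(r.x,g).round(1))
P=[(JAR,(386.6,-270,0,0)),(JAR,(488,-314.5,0,0)),(JAR,(453,-69,0,0)),(BOT,(472,-192,0,0)),(TIM,(556,-99,0,2.0))]
def ov(s,x0,y0,x1,y1,f,name):
    im=cv2.resize(s["pixels"][y0:y1,x0:x1,::-1],None,fx=f,fy=f,interpolation=cv2.INTER_CUBIC)
    for parts,p in P:
        m=(sil(parts,p,s)[y0:y1,x0:x1]);m=cv2.resize(m,None,fx=f,fy=f,interpolation=cv2.INTER_LINEAR)
        cs,_=cv2.findContours((m>.5).astype(np.uint8),0,1);cv2.drawContours(im,cs,-1,(0,255,0),1)
    return im
cv2.imwrite("pics/kitS.png",ov(S[0],250,175,375,275,6,"s"));cv2.imwrite("pics/kitT.png",ov(S[1],260,120,400,250,5.5,"t")[:600])
```

```text
[533.  183.6  34.8] -98.34 rms px 0.26
blue [591.9 267.9  34.8]
white [500.9 281.3  34.8]
red [487.5 190.2  34.8]
bottle [578.5 176.9  34.8]
slot [565.2  85.9  34.8]
stop [474.2  99.2  34.8]
```

View pics/kitS.png

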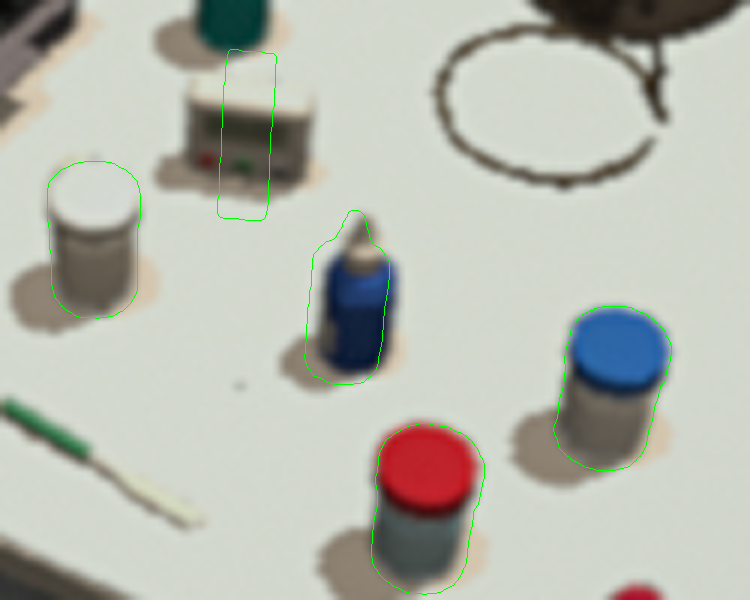

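View pics/kitT.png

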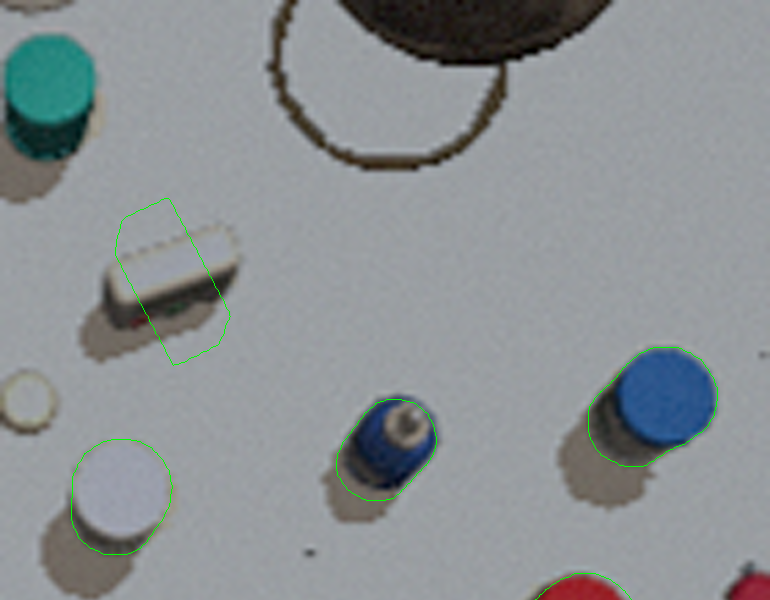

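The jar outlines fit. Red needs a small shift and the bottle a few mm. The timer's display faces the robot, with its top face from (105,270) to (238,247) in the top crop. I triangulate the tops by hand to refine.

Run:
```python
from h import *
S=[robot.snapshot("scene"),robot.snapshot("top")]
a=lambda p:(np.array(p)+.5)/6-.5+(250,175)
b=lambda p:(np.array(p)+.5)/5.5-.5+(260,120)
def blob(s,box,ch):
    x0,y0,x1,y1=box;im=s["pixels"][y0:y1,x0:x1].astype(float);o=im[...,ch]-(np.delete(im,ch,2).max(2))
    m=(o>35).astype(np.uint8);n,l,st,c=cv2.connectedComponentsWithStats(m);i=1+st[1:,4].argmax();print("blob",st[i]);return c[i]+(x0,y0)
red=(blob(S[0],(308,240,336,265),0),blob(S[1],(350,222,378,248),0));blu=(blob(S[0],(340,222,366,245),2),blob(S[1],(368,180,395,206),2))
# lid blob centroid lies a bit below the top centre; ~z 61
print("red",tri(red,S).round(1),"blue",tri(blu,S).round(1))
for n,p,q,z in(("blue",(620,348),(667,395),64),("white",(93,193),(122,488),64),("bottle",(360,222),(407,424),96),("red",(430,466),None,64)):
    q=b(q) if q else (np.array((571,365))+.5)*.64-.5
    print(n,tri([a(p),q],S).round(1),"scene@z",onz(a(p),S[0],z).round(1),"top@z",onz(q,S[1],z).round(1))
c=[onz(b(p),S[1],56) for p in((105,270),(228,228),(238,247),(115,300))];print("timer top",np.round(c,1).tolist(),np.mean(c,0).round(1))
e=c[1]+c[2]-c[0]-c[3];print("yaw of y axis",np.degrees(np.arctan2(-e[1],-e[0])))
print("timer base near edge, scene",[onz(a(p),S[0],0).round(1) for p in((187,172),(304,188))],"top",[onz(b(p),S[1],0).round(1) for p in((120,325),(234,272))])
print("timer top near edge, scene",[onz(a(p),S[0],56).round(1) for p in((190,100),(313,116))])
```

```text
blob [  5   5  17  16 212]
blob [  6   3  19  18 261]
blob [  5   4  16  13 161]
blob [  4   4  18  17 225]
red [ 386.1 -268.4   60.7] blue [ 487.  -314.9   62.2]
blue [ 487.9 -315.4   61.2] scene@z [ 485.6 -316.    64. ] top@z [ 487.2 -314.4   64. ]
white [452.1 -69.4  65.5] scene@z [453.5 -68.9  64. ] top@z [452.3 -69.3  64. ]
bottle [ 472.7 -193.3   91.6] scene@z [ 469.9 -195.7   96. ] top@z [ 470.9 -191.4   96. ]
red [ 386.1 -269.    62.2] scene@z [ 385.7 -270.3   64. ] top@z [ 385.1 -267.5   64. ]
timer top [[554.5, -66.3, 56.0], [572.7, -123.3, 56.0], [563.6, -127.4, 56.0], [540.3, -70.3, 56.0]] [557.8 -96.8  56. ]
yaw of y axis 110.01029214448926
timer base near edge, scene [array([542.1, -72.8,   0. ]), array([ 561. , -129.2,   -0. ])] top [array([542.6, -75.8,   0. ]), array([ 567.1, -131.4,    0. ])]
timer top near edge, scene [array([537.7, -75.5,  56. ]), array([ 557.1, -132.6,   56. ])]
```

```bash
cat > d.py <<'E'
import sys
from h import *
from scipy.spatial.transform import Rotation as Ro
# usage: d.py x y z(TCP) yaw -> remaining shift in tool axes (cm) and turn (deg)
o=robot.observe();R=Ro.from_euler("xyz",o["tcp_rot"],degrees=True)
a=[float(v) for v in sys.argv[1:]]
print("t",round(o["t"],2),"pos",np.round(o["position"],1),"rot",np.round(o["tcp_rot"],1),"w",round(o["gripper_width"],1),"F",np.round(o["ft_force"],1),"ff",round(o["finger_force"],1))
Rt=Ro.from_euler("xyz",[180,0,a[3]],degrees=True)
print("turn",(R.inv()*Rt).as_rotvec(degrees=True).round(1))
print("shift now-axes",(R.inv().apply(np.array(a[:3])-o["position"])/10).round(2),"target-axes",(Rt.inv().apply(np.array(a[:3])-o["position"])/10).round(2))
E
python3 -m pendant '{"series":[8.5,0,0,0,0,0,7,8.5,0,0,0,0,0,7,8.5,0,0,0,0,0,7,8.5,0,0,0,0,0,7,8.5,0,0,0,0,0,7]}' 60
python3 -m pendant '{"series":[8.5,0,0,0,0,0,7,8.5,0,0,0,0,0,7,8.5,0,0,0,0,0,7,8.5,0,0,0,0,0,7,8.5,0,0,0,0,0,7]}'
python3 -m pendant '{"series":[8.5,0,0,0,0,0,7,8.5,0,0,0,0,0,0.7,8.5,0,0,0,0,0,0]}'
python3 d.py 386 -268.7 170 81.66
```

```text
t: 4.32
position: [184.8, 491.3, 256.3]
tcp_rot: [-180.0, 0.0, 124.0]
ft_force: [1.1, 1.0, 0.0]
gripper_width: 84.9
finger_force: 0.0
t: 4.73
position: [184.8, 491.4, 256.3]
tcp_rot: [180.0, 0.0, 89.0]
ft_force: [-0.1, 0.0, 0.3]
gripper_width: 85.2
finger_force: 0.0
t: 4.98
position: [184.8, 491.3, 256.3]
tcp_rot: [-180.0, 0.0, 81.8]
ft_force: [-0.2, 0.1, 0.1]
gripper_width: 85.0
finger_force: 0.0
t 4.98 pos [184.8 491.3 256.3] rot [-180.     0.    81.8] w 85.0 F [-0.2  0.1  0.1] ff 0.0
turn [-0.   0.   0.2]
shift now-axes [-72.37  30.71   8.63] target-axes [-72.28  30.93   8.63]
```

```bash
python3 -m pendant '{"series":[8.5,-2.9,1.24,0.3,0,0,0,8.5,-2.9,1.24,0.3,0,0,0,8.5,-2.9,1.24,0.3,0,0,0,8.5,-2.9,1.24,0.3,0,0,0,8.5,-2.9,1.24,0.3,0,0,0]}' >/dev/null
python3 -m pendant '{"series":[8.5,-2.9,1.24,0.3,0,0,0,8.5,-2.9,1.24,0.3,0,0,0,8.5,-2.9,1.24,0.3,0,0,0,8.5,-2.9,1.24,0.3,0,0,0,8.5,-2.9,1.24,0.3,0,0,0]}' >/dev/null
python3 -m pendant '{"series":[8.5,-2.9,1.24,0.3,0,0,0,8.5,-2.9,1.24,0.3,0,0,0,8.5,-2.9,1.24,0.3,0,0,0,8.5,-2.9,1.24,0.3,0,0,0,8.5,-2.9,1.24,0.3,0,0,0]}' >/dev/null
python3 -m pendant '{"series":[8.5,-2.9,1.24,0.3,0,0,0,8.5,-2.9,1.24,0.3,0,0,0,8.5,-2.9,1.24,0.3,0,0,0,8.5,-2.9,1.24,0.3,0,0,0,8.5,-2.9,1.24,0.3,0,0,0]}' >/dev/null
python3 -m pendant '{"series":[8.5,-2.9,1.24,0.3,0,0,0,8.5,-2.9,1.24,0.3,0,0,0,8.5,-2.9,1.24,0.3,0,0,0,8.5,-2.5,1.24,0.3,0,0,0,8.5,0,0,0,0,0,0]}'
python3 d.py 386 -268.7 62 81.66
```

```text
t: 7.07
position: [380.8, -240.6, 183.8]
tcp_rot: [179.9, 0.1, 81.8]
ft_force: [0.7, 0.8, -0.2]
gripper_width: 84.9
finger_force: 0.0
t 7.07 pos [ 380.8 -240.6  183.8] rot [1.799e+02 1.000e-01 8.180e+01] w 84.9 F [ 0.7  0.8 -0.2] ff 0.0
turn [0.1 0.1 0.1]
shift now-axes [-2.69  0.9  12.19] target-axes [-2.71  0.92 12.18]
```

```bash
python3 -m pendant '{"series":[8.5,-2.7,0.9,1,0,0,0,8.5,0,0,3,0,0,0,8.5,0,0,3,0,0,0,8.5,0,0,3,0,0,0,8.5,0,0,2.3,0,0,0]}' >/dev/null
python3 -m pendant '{"series":[8.5,0,0,0,0,0,0,8.5,0,0,0,0,0,0]}'
python3 d.py 386 -268.7 60 81.66
python3 -m pendant '{"series":[3.5,0,0,0,0,0,0,3.5,0,0,0,0,0,0,3.5,0,0,0,0,0,0,3.5,0,0,0,0,0,0,3.5,0,0,0,0,0,0]}' 60
python3 -m pendant '{"series":[3.5,0,0,0,0,0,0,3.5,0,0,0,0,0,0,3.5,0,0,0,0,0,0]}'
```

```text
t: 7.65
position: [383.5, -263.8, 61.0]
tcp_rot: [-179.9, -0.1, 81.8]
ft_force: [0.5, -0.2, 0.2]
gripper_width: 85.2
finger_force: 0.0
t 7.65 pos [ 383.5 -263.8   61. ] rot [-1.799e+02 -1.000e-01  8.180e+01] w 85.2 F [ 0.5 -0.2  0.2] ff 0.0
turn [-0.1 -0.1  0.2]
shift now-axes [-0.45  0.31  0.1 ] target-axes [-0.45  0.31  0.1 ]
t: 8.07
position: [385.1, -265.1, 62.9]
tcp_rot: [179.9, 0.1, 81.7]
ft_force: [-0.9, 0.2, 9.1]
gripper_width: 42.2
finger_force: 59.3
t: 8.32
position: [385.1, -265.1, 62.9]
tcp_rot: [179.9, 0.1, 81.7]
ft_force: [-0.8, 0.1, 9.2]
gripper_width: 41.9
finger_force: 59.3
```

```bash
python3 -m pendant '{"series":[3.5,0,0,-1,0,0,0,3.5,0,0,-2.5,0,0,0,3.5,0,0,-2.5,0,0,0,3.5,0,0,-2.5,0,0,0,3.5,0,0,-2.5,0,0,0]}' 
python3 d.py 488 193 172 81.66
```

```text
t: 8.73
position: [384.2, -264.4, 173.3]
tcp_rot: [180.0, 0.0, 81.7]
ft_force: [1.1, 0.0, -0.6]
gripper_width: 42.5
finger_force: 60.8
t 8.73 pos [ 384.2 -264.4  173.3] rot [180.    0.   81.7] w 42.5 F [ 1.1  0.  -0.6] ff 60.8
turn [0. 0. 0.]
shift now-axes [46.76  3.68  0.11] target-axes [46.76  3.64  0.13]
```

```bash
python3 -m pendant '{"series":[3.5,1.3,0.1,0,0,0,0,3.5,2.6,0.2,0,0,0,0,3.5,2.6,0.2,0,0,0,0,3.5,2.6,0.2,0,0,0,0,3.5,2.6,0.2,0,0,0,0]}' >/dev/null
python3 -m pendant '{"series":[3.5,2.6,0.2,0,0,0,0,3.5,2.6,0.2,0,0,0,0,3.5,2.6,0.2,0,0,0,0,3.5,2.6,0.2,0,0,0,0,3.5,2.6,0.2,0,0,0,0]}' >/dev/null
python3 -m pendant '{"series":[3.5,2.6,0.2,0,0,0,0,3.5,2.6,0.2,0,0,0,0,3.5,2.6,0.2,0,0,0,0,3.5,2.6,0.2,0,0,0,0,3.5,2.6,0.2,0,0,0,0]}' >/dev/null
python3 -m pendant '{"series":[3.5,2.6,0.2,0,0,0,0,3.5,2.6,0.2,0,0,0,0,3.5,2.6,0.2,0,0,0,0,3.5,1.3,0.2,0,0,0,0,3.5,0,0,0,0,0,0]}'
python3 d.py 488 193 90 81.66
```

```text
t: 10.4
position: [489.3, 195.5, 171.7]
tcp_rot: [179.9, -0.1, 81.8]
ft_force: [-0.0, -0.2, -0.1]
gripper_width: 42.3
finger_force: 60.9
t 10.4 pos [489.3 195.5 171.7] rot [ 1.799e+02 -1.000e-01  8.180e+01] w 42.3 F [-0.  -0.2 -0.1] ff 60.9
turn [ 0.1 -0.1  0.2]
shift now-axes [-0.28 -0.1   8.17] target-axes [-0.27 -0.09  8.17]
```

```bash
python3 -m pendant '{"series":[3.5,-0.27,-0.1,1,0,0,0,3.5,0,0,2.1,0,0,0,3.5,0,0,2.1,0,0,0,3.5,0,0,1.5,0,0,0,3.5,0,0,0,0,0,0]}'
python3 d.py 488 193 75 81.66
cat > ov.py <<'E'
import sys
from h import *
# ov.py name kind x y z yawdeg tag : crops of both cameras with outline
kind=dict(jar=JAR,bot=BOT,tim=TIM)[sys.argv[1]];p=[float(v) for v in sys.argv[2:6]];p[3]=np.radians(p[3])
out=[]
for n in("scene","top"):
    s=robot.snapshot(n);u=proj(np.array(p[:3])+[0,0,30],s)[0].round().astype(int);h=33
    x0,y0=u-h;f=6
    im=cv2.resize(s["pixels"][y0:y0+2*h,x0:x0+2*h,::-1],None,fx=f,fy=f,interpolation=cv2.INTER_CUBIC)
    m=cv2.resize(sil(kind,p,s)[y0:y0+2*h,x0:x0+2*h],None,fx=f,fy=f)
    cs,_=cv2.findContours((m>.5).astype(np.uint8),0,1);cv2.drawContours(im,cs,-1,(0,255,0),1);out.append(im)
cv2.imwrite(f"pics/{sys.argv[6]}.png",np.hstack(out))
E
python3 ov.py jar 488 190 38 0 red1
```

```text
t: 10.82
position: [485.2, 189.0, 102.0]
tcp_rot: [-179.8, 0.2, 81.7]
ft_force: [0.3, 0.3, 0.3]
gripper_width: 42.2
finger_force: 60.9
t 10.82 pos [485.2 189.  102. ] rot [-179.8    0.2   81.7] w 42.2 F [0.3 0.3 0.3] ff 60.9
turn [-0.2  0.2 -0. ]
shift now-axes [0.44 0.23 2.69] target-axes [0.44 0.22 2.7 ]
```

View pics/red1.png

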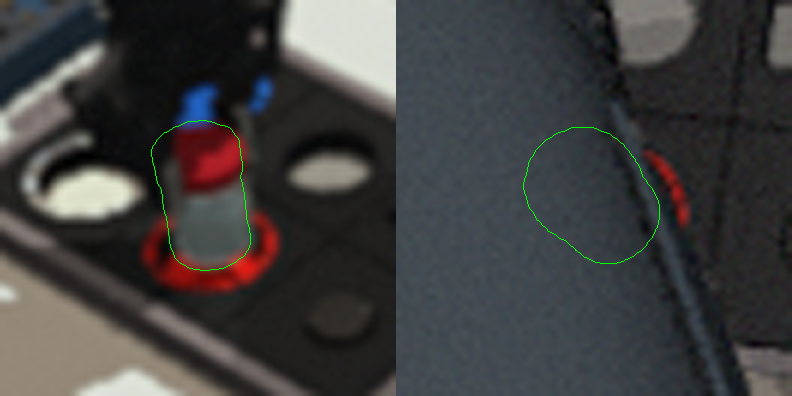

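The scene shows the red jar hanging above the red-ringed pocket, within a few mm of centre. I settle and re-read before lowering.

```bash
python3 -m pendant '{"series":[3.5,0,0,0,0,0,0,3.5,0,0,0,0,0,0]}' >/dev/null;python3 d.py 488 193 75 81.66;python3 -m pendant '{"series":[3.5,0,0,0,0,0,0,3.5,0,0,0,0,0,0]}' >/dev/null;python3 d.py 488 193 75 81.66
```

```text
t 11.08 pos [487.8 190.7 105.6] rot [179.9  -0.   81.7] w 42.2 F [ 0.1 -0.3 -0.8] ff 60.9
turn [ 0.1 -0.   0. ]
shift now-axes [ 0.23 -0.02  3.06] target-axes [ 0.23 -0.02  3.06]
t 11.25 pos [487.5 190.9 105. ] rot [179.9  -0.   81.7] w 42.3 F [ 1.  -0.3 -0.3] ff 60.9
turn [ 0.1 -0.   0. ]
shift now-axes [0.22 0.01 3.01] target-axes [0.22 0.02 3.  ]
```

```bash
python3 -m pendant '{"series":[3.5,0.2,0,0.8,0,0,0,3.5,0,0,0.8,0,0,0,3.5,0,0,0.8,0,0,0,3.5,0,0,0.4,0,0,0,3.5,0,0,0,0,0,0]}'; python3 -m pendant '{"series":[3.5,0,0,0.1,0,0,0,3.5,0,0,0.1,0,0,0,3.5,0,0,0,0,0,0]}'
```

```text
t: 11.67
position: [486.9, 192.6, 75.2]
tcp_rot: [-179.9, 0.0, 81.7]
ft_force: [0.5, -0.9, -0.2]
gripper_width: 42.0
finger_force: 60.9
t: 11.92
position: [487.3, 192.8, 74.8]
tcp_rot: [-180.0, -0.0, 81.7]
ft_force: [-3.8, -0.8, 11.3]
gripper_width: 42.2
finger_force: 61.9
```

```bash
python3 -m pendant '{"series":[6.2,0,0,0,0,0,0,6.2,0,0,0,0,0,0,6.2,0,0,0,0,0,0,6.2,0,0,-1,0,0,0,6.2,0,0,-3,0,0,0]}'; python3 -m pendant '{"series":[8,0,0,-3,0,0,0,8,0,0,-1,0,0,0,8,0,0,0,0,0,0,8,0,0,0,0,0,0]}'
python3 d.py 487.2 -315 150 81.66
```

```text
t: 12.33
position: [485.1, 191.8, 111.7]
tcp_rot: [-179.7, 0.2, 81.7]
ft_force: [0.3, -0.0, -1.1]
gripper_width: 61.6
finger_force: 0.0
t: 12.67
position: [487.7, 192.8, 154.8]
tcp_rot: [179.9, -0.0, 81.7]
ft_force: [0.2, 0.3, -0.3]
gripper_width: 80.4
finger_force: 0.0
t 12.67 pos [487.7 192.8 154.8] rot [179.9  -0.   81.7] w 80.4 F [ 0.2  0.3 -0.3] ff 0.0
turn [ 0.1 -0.   0. ]
shift now-axes [-50.26   7.29   0.46] target-axes [-50.25   7.32   0.48]
```

```bash
python3 -m pendant '{"series":[8.5,-3.1,0.45,0,0,0,0,8.5,-3.1,0.45,0,0,0,0,8.5,-3.1,0.45,0,0,0,0,8.5,-3.1,0.45,0,0,0,0,8.5,-3.1,0.45,0,0,0,0]}' >/dev/null
python3 -m pendant '{"series":[8.5,-3.1,0.45,0,0,0,0,8.5,-3.1,0.45,0,0,0,0,8.5,-3.1,0.45,0,0,0,0,8.5,-3.1,0.45,0,0,0,0,8.5,-3.1,0.45,0,0,0,0]}' >/dev/null
python3 -m pendant '{"series":[8.5,-3.1,0.45,0,0,0,0,8.5,-3.1,0.45,0,0,0,0,8.5,-3.1,0.45,0,0,0,0,8.5,-3.1,0.45,0,0,0,0,8.5,-3.1,0.45,0,0,0,0]}' >/dev/null
python3 -m pendant '{"series":[8.5,-2.5,0.45,0,0,0,0,8.5,-1,0.2,0,0,0,0,8.5,0,0,0,0,0,0,8.5,0,0,0,0,0,0,8.5,0,0,0,0,0,0]}'>/dev/null
python3 d.py 487.2 -315 60 81.66
python3 ov.py jar 486.5 190 12 0 red2
```

```text
t 14.33 pos [ 487.9 -311.4  153.6] rot [-1.799e+02 -1.000e-01  8.170e+01] w 85.3 F [-0.5  0.7  0.2] ff 0.0
turn [-0.1 -0.1  0.1]
shift now-axes [-0.37 -0.    9.36] target-axes [-0.37 -0.02  9.36]
```

View pics/red2.png

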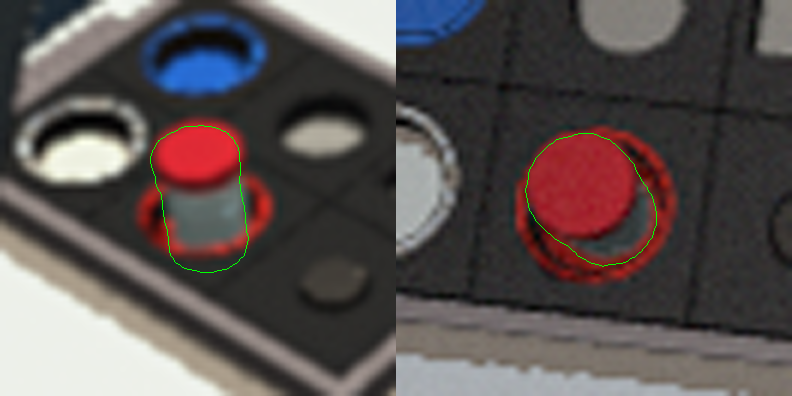

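The red jar stands seated and centred in the red pocket. Next is blue.

```bash
python3 -m pendant '{"series":[8.5,-0.37,0,1,0,0,0,8.5,0,0,2.5,0,0,0,8.5,0,0,2.5,0,0,0,8.5,0,0,2.5,0,0,0,8.5,0,0,0.8,0,0,0]}' >/dev/null
python3 -m pendant '{"series":[8.5,0,0,0,0,0,0,8.5,0,0,0,0,0,0,8.5,0,0,0,0,0,0]}' >/dev/null
python3 d.py 487.2 -315 60 81.66
python3 -m pendant '{"series":[3.5,0,0,0,0,0,0,3.5,0,0,0,0,0,0,3.5,0,0,0,0,0,0,3.5,0,0,0,0,0,0,3.5,0,0,0,0,0,0]}' 60
python3 -m pendant '{"series":[3.5,0,0,0,0,0,0,3.5,0,0,0,0,0,0,3.5,0,0,0,0,0,0]}'
```

```text
t 15.1 pos [ 488.6 -316.7   62.6] rot [1.799e+02 1.000e-01 8.170e+01] w 84.8 F [-0.4 -0.2  0.9] ff 0.0
turn [0.1 0.1 0. ]
shift now-axes [ 0.15 -0.16  0.26] target-axes [ 0.15 -0.16  0.26]
t: 15.52
position: [488.1, -316.7, 62.3]
tcp_rot: [179.9, 0.0, 81.7]
ft_force: [-1.6, -0.2, 6.2]
gripper_width: 42.3
finger_force: 59.8
t: 15.77
position: [488.1, -316.7, 62.3]
tcp_rot: [179.9, 0.0, 81.7]
ft_force: [-1.0, 0.7, 6.0]
gripper_width: 42.0
finger_force: 59.8
```

```bash
python3 -m pendant '{"series":[3.5,0,0,-1,0,0,0,3.5,0,0,-2.5,0,0,0,3.5,0,0,-2.5,0,0,0,3.5,0,0,-2.5,0,0,0,3.5,0,0,-2.5,0,0,0]}' >/dev/null
python3 -m pendant '{"series":[3.5,0,0,0,0,0,0,3.5,0,0,0,0,0,0,3.5,0,0,0,0,0,0]}'
python3 d.py 591.9 266.4 172 81.66
```

```text
t: 16.43
position: [487.6, -316.2, 171.3]
tcp_rot: [-180.0, 0.0, 81.7]
ft_force: [-0.4, 1.1, -1.0]
gripper_width: 41.8
finger_force: 60.8
t 16.43 pos [ 487.6 -316.2  171.3] rot [-180.     0.    81.7] w 41.8 F [-0.4  1.1 -1. ] ff 60.8
turn [-0.  0.  0.]
shift now-axes [59.16  1.9  -0.07] target-axes [59.16  1.87 -0.07]
```

```bash
python3 -m pendant '{"series":[3.5,1.5,0.1,0,0,0,0,3.5,2.8,0.1,0,0,0,0,3.5,2.8,0.1,0,0,0,0,3.5,2.8,0.1,0,0,0,0,3.5,2.8,0.1,0,0,0,0]}' >/dev/null
python3 -m pendant '{"series":[3.5,2.8,0.1,0,0,0,0,3.5,2.8,0.1,0,0,0,0,3.5,2.8,0.1,0,0,0,0,3.5,2.8,0.1,0,0,0,0,3.5,2.8,0.1,0,0,0,0]}' >/dev/null
python3 -m pendant '{"series":[3.5,2.8,0.1,0,0,0,0,3.5,2.8,0.1,0,0,0,0,3.5,2.8,0.1,0,0,0,0,3.5,2.8,0.1,0,0,0,0,3.5,2.8,0.1,0,0,0,0]}' >/dev/null
python3 -m pendant '{"series":[3.5,2.8,0.1,0,0,0,0,3.5,2.8,0.1,0,0,0,0,3.5,2.8,0.1,0,0,0,0,3.5,2.8,0.1,0,0,0,0,3.5,2.8,0,0,0,0,0]}' >/dev/null
python3 -m pendant '{"series":[3.5,2.2,0,0,0,0,0,3.5,0,0,0,0,0,0,3.5,0,0,0,0,0,0,3.5,0,0,0,0,0,0]}'
python3 d.py 591.9 266.4 80 81.66
```

```text
t: 18.43
position: [587.9, 243.7, 170.2]
tcp_rot: [-179.9, 0.1, 81.7]
ft_force: [0.0, 0.1, -1.3]
gripper_width: 42.1
finger_force: 60.8
t 18.43 pos [587.9 243.7 170.2] rot [-1.799e+02  1.000e-01  8.170e+01] w 42.1 F [ 0.   0.1 -1.3] ff 60.8
turn [-0.1  0.1  0.1]
shift now-axes [2.32 0.08 9.02] target-axes [2.31 0.07 9.02]
```

```bash
python3 -m pendant '{"series":[3.5,1.3,0.1,0,0,0,0,3.5,1,0,2,0,0,0,3.5,0,0,2.5,0,0,0,3.5,0,0,2,0,0,0,3.5,0,0,0,0,0,0]}' >/dev/null
python3 -m pendant '{"series":[3.5,0,0,0,0,0,0,3.5,0,0,0,0,0,0,3.5,0,0,0,0,0,0]}' 
python3 d.py 591.9 266.4 74.5 81.66
```

```text
t: 19.1
position: [594.1, 266.6, 108.0]
tcp_rot: [179.9, -0.1, 81.7]
ft_force: [0.6, 0.6, 0.1]
gripper_width: 42.1
finger_force: 60.9
t 19.1 pos [594.1 266.6 108. ] rot [ 1.799e+02 -1.000e-01  8.170e+01] w 42.1 F [0.6 0.6 0.1] ff 60.9
turn [ 0.1 -0.1 -0. ]
shift now-axes [-0.06 -0.22  3.35] target-axes [-0.05 -0.22  3.35]
```

```bash
python3 -m pendant '{"series":[3.5,0,-0.2,0.8,0,0,0,3.5,0,0,0.9,0,0,0,3.5,0,0,0.9,0,0,0,3.5,0,0,0.5,0,0,0,3.5,0,0,0,0,0,0]}'; python3 -m pendant '{"series":[3.5,0,0,0.1,0,0,0,3.5,0,0,0.1,0,0,0,3.5,0,0,0,0,0,0,3.5,0,0,0,0,0,0]}'
```

```text
t: 19.52
position: [590.8, 266.8, 74.7]
tcp_rot: [-180.0, 0.0, 81.7]
ft_force: [-0.7, -0.2, -0.3]
gripper_width: 42.4
finger_force: 60.9
t: 19.85
position: [591.0, 267.1, 74.3]
tcp_rot: [180.0, -0.0, 81.7]
ft_force: [-5.0, -0.4, 13.2]
gripper_width: 42.3
finger_force: 62.2
```

Floor contact at the expected height. Release, rise and go to white.

```bash
python3 -m pendant '{"series":[6.2,0,0,0,0,0,0,6.2,0,0,0,0,0,0,6.2,0,0,0,0,0,0,6.2,0,0,-1,0,0,0,6.2,0,0,-3,0,0,0]}'>/dev/null; python3 -m pendant '{"series":[8,0,0,-3,0,0,0,8,0,0,-1,0,0,0,8,0,0,0,0,0,0,8,0,0,0,0,0,0]}' >/dev/null
python3 d.py 452.5 -69.2 154 81.66
```

```text
t 20.6 pos [591.5 266.9 153.7] rot [179.9  -0.   81.7] w 79.9 F [ 0.   0.3 -0.4] ff 0.0
turn [ 0.1 -0.   0. ]
shift now-axes [-35.26  -8.89  -0.05] target-axes [-3.527e+01 -8.880e+00 -3.000e-02]
```

```bash
python3 -m pendant '{"series":[8.5,-2.7,-0.68,0,0,0,0,8.5,-2.7,-0.68,0,0,0,0,8.5,-2.7,-0.68,0,0,0,0,8.5,-2.7,-0.68,0,0,0,0,8.5,-2.7,-0.68,0,0,0,0]}' >/dev/null
python3 -m pendant '{"series":[8.5,-2.7,-0.68,0,0,0,0,8.5,-2.7,-0.68,0,0,0,0,8.5,-2.7,-0.68,0,0,0,0,8.5,-2.7,-0.68,0,0,0,0,8.5,-2.7,-0.68,0,0,0,0]}' >/dev/null
python3 -m pendant '{"series":[8.5,-2.7,-0.68,0,0,0,0,8.5,-2.7,-0.68,0,0,0,0,8.5,-2.7,-0.68,0,0,0,0,8.5,0,0,0,0,0,0,8.5,0,0,0,0,0,0]}' >/dev/null
python3 -m pendant '{"series":[8.5,0,0,0,0,0,0]}' >/dev/null
python3 d.py 452.5 -69.2 61 81.66
python3 ov.py jar 452.5 -69.2 0 0 white0
python3 - <<'E'
import cv2,numpy as np
E
cp pics/white0.png pics/w0.png
```

```text
t 21.93 pos [452.6 -67.6 152.5] rot [-179.9   -0.    81.6] w 85.1 F [ 0.1 -0.3 -0.1] ff 0.0
turn [-0.1 -0.  -0. ]
shift now-axes [-0.16  0.03  9.15] target-axes [-0.16  0.01  9.15]
```

```bash
python3 -m pendant '{"series":[8.5,-0.16,0,1,0,0,0,8.5,0,0,2.5,0,0,0,8.5,0,0,2.5,0,0,0,8.5,0,0,2.4,0,0,0,8.5,0,0,0.8,0,0,0]}' >/dev/null
python3 -m pendant '{"series":[8.5,0,0,0,0,0,0,8.5,0,0,0,0,0,0,8.5,0,0,0,0,0,0]}' >/dev/null
python3 d.py 452.5 -69.2 61 81.66
python3 -m pendant '{"series":[3.5,0,0,0,0,0,0,3.5,0,0,0,0,0,0,3.5,0,0,0,0,0,0,3.5,0,0,0,0,0,0,3.5,0,0,0,0,0,0]}' 60
python3 -m pendant '{"series":[3.5,0,0,0,0,0,0,3.5,0,0,0,0,0,0,3.5,0,0,0,0,0,0]}'
```

```text
t 22.7 pos [453.7 -69.1  62.4] rot [179.9   0.   81.7] w 85.3 F [-0.2  0.3  0.3] ff 0.0
turn [0.1 0.  0.1]
shift now-axes [-0.02 -0.12  0.14] target-axes [-0.02 -0.12  0.14]
t: 23.12
position: [453.1, -69.4, 62.2]
tcp_rot: [179.9, 0.0, 81.7]
ft_force: [-1.6, 0.5, 8.2]
gripper_width: 42.1
finger_force: 59.5
t: 23.37
position: [453.2, -69.4, 62.2]
tcp_rot: [179.9, 0.0, 81.7]
ft_force: [-2.2, -0.3, 9.2]
gripper_width: 42.3
finger_force: 59.5
```

```bash
python3 -m pendant '{"series":[3.5,0,0,-1,0,0,0,3.5,0,0,-2.5,0,0,0,3.5,0,0,-2.5,0,0,0,3.5,0,0,-2.5,0,0,0,3.5,0,0,-2.5,0,0,0]}' >/dev/null
python3 -m pendant '{"series":[3.5,0,0,0,0,0,0,3.5,1.5,0,0,0,0,0,3.5,2.7,0,0,0,0,0,3.5,2.7,0,0,0,0,0,3.5,2.7,0,0,0,0,0]}'>/dev/null
python3 -m pendant '{"series":[3.5,2.7,0,0,0,0,0,3.5,2.7,0,0,0,0,0,3.5,2.7,0,0,0,0,0,3.5,2.7,0,0,0,0,0,3.5,2.7,0,0,0,0,0]}'>/dev/null
python3 -m pendant '{"series":[3.5,2.7,-0.1,0,0,0,0,3.5,2.7,-0.1,0,0,0,0,3.5,2.7,-0.1,0,0,0,0,3.5,2.7,-0.1,0,0,0,0,3.5,1.5,0,0,0,0,0]}'>/dev/null
python3 -m pendant '{"series":[3.5,0,0,0,0,0,0,3.5,0,0,0,0,0,0,3.5,0,0,0,0,0,0]}'>/dev/null
python3 d.py 500.9 281.3 107 81.66
```

```text
t 25.28 pos [499.6 280.6 171. ] rot [-1.80e+02  1.00e-01  8.17e+01] w 42.3 F [ 0.  -0.5 -0.4] ff 60.9
turn [-0.   0.1  0. ]
shift now-axes [0.09 0.12 6.4 ] target-axes [0.08 0.11 6.4 ]
```

```bash
python3 -m pendant '{"series":[3.5,0.1,0.1,1.5,0,0,0,3.5,0,0,2.5,0,0,0,3.5,0,0,2.4,0,0,0,3.5,0,0,0,0,0,0,3.5,0,0,0,0,0,0]}' >/dev/null
python3 -m pendant '{"series":[3.5,0,0,0,0,0,0,3.5,0,0,0,0,0,0]}' 
python3 d.py 500.9 281.3 74 81.66
```

```text
t: 25.87
position: [502.0, 282.4, 108.9]
tcp_rot: [179.9, -0.1, 81.6]
ft_force: [-0.5, 0.6, -0.5]
gripper_width: 41.9
finger_force: 60.9
t 25.87 pos [502.  282.4 108.9] rot [ 1.799e+02 -1.000e-01  8.160e+01] w 41.9 F [-0.5  0.6 -0.5] ff 60.9
turn [ 0.1 -0.1 -0. ]
shift now-axes [-0.13 -0.1   3.49] target-axes [-0.12 -0.09  3.49]
```

```bash
python3 -m pendant '{"series":[3.5,-0.1,-0.1,0.9,0,0,0,3.5,0,0,0.9,0,0,0,3.5,0,0,0.9,0,0,0,3.5,0,0,0.6,0,0,0,3.5,0,0,0,0,0,0]}'; python3 -m pendant '{"series":[3.5,0,0,0.1,0,0,0,3.5,0,0,0.1,0,0,0,3.5,0,0,0,0,0,0,3.5,0,0,0,0,0,0]}'
```

```text
t: 26.28
position: [499.4, 281.5, 73.4]
tcp_rot: [-179.9, 0.0, 81.7]
ft_force: [-0.1, 0.8, -0.2]
gripper_width: 42.0
finger_force: 62.3
t: 26.62
position: [499.7, 281.5, 73.1]
tcp_rot: [-180.0, -0.0, 81.7]
ft_force: [-5.0, -2.5, 15.1]
gripper_width: 41.9
finger_force: 63.9
```

```bash
python3 -m pendant '{"series":[6.2,0,0,0,0,0,0,6.2,0,0,0,0,0,0,6.2,0,0,0,0,0,0,6.2,0,0,-1,0,0,0,6.2,0,0,-3,0,0,0]}'>/dev/null; python3 -m pendant '{"series":[8,0,0,-3,0,0,0,8,0,0,-1.5,0,0,0,8,0,0,0,0,0,0,8,0,0,0,0,0,0]}' >/dev/null
python3 d.py 471.8 -193 160 81.66
```

```text
t 27.37 pos [500.5 281.9 158.5] rot [ 1.799e+02 -1.000e-01  8.170e+01] w 79.6 F [0.  0.2 0.2] ff 0.0
turn [ 0.1 -0.1  0. ]
shift now-axes [-47.4    4.02  -0.21] target-axes [-47.4    4.04  -0.15]
```

```bash
python3 -m pendant '{"series":[8.5,-2.9,0.25,0,0,0,0,8.5,-2.9,0.25,0,0,0,0,8.5,-2.9,0.25,0,0,0,0,8.5,-2.9,0.25,0,0,0,0,8.5,-2.9,0.25,0,0,0,0]}' >/dev/null
python3 -m pendant '{"series":[8.5,-2.9,0.25,0,0,0,0,8.5,-2.9,0.25,0,0,0,0,8.5,-2.9,0.25,0,0,0,0,8.5,-2.9,0.25,0,0,0,0,8.5,-2.9,0.25,0,0,0,0]}' >/dev/null
python3 -m pendant '{"series":[8.5,-2.9,0.25,0,0,0,0,8.5,-2.9,0.25,0,0,0,0,8.5,-2.9,0.25,0,0,0,0,8.5,-2.9,0.25,0,0,0,0,8.5,-2.9,0.25,0,0,0,0]}' >/dev/null
python3 -m pendant '{"series":[8.5,-2.9,0.25,0,0,0,0,8.5,-0.9,0,0,0,0,0,8.5,0,0,0,0,0,0,8.5,0,0,0,0,0,0,8.5,0,0,0,0,0,0]}' >/dev/null
python3 d.py 471.8 -193 56 81.66
python3 - <<'E'
from h import *
s=robot.snapshot("top");cv2.imwrite("pics/mid.png",cv2.resize(s["pixels"][120:260,110:300,::-1],None,fx=4.2,fy=4.2,interpolation=cv2.INTER_CUBIC))
E
```

```text
t 29.03 pos [ 470.8 -191.2  156.8] rot [-179.9   -0.    81.7] w 85.1 F [-0.1 -0.8  0.3] ff 0.0
turn [-0.1 -0.   0.1]
shift now-axes [-0.17  0.14 10.08] target-axes [-0.16  0.12 10.08]
```

View pics/mid.png

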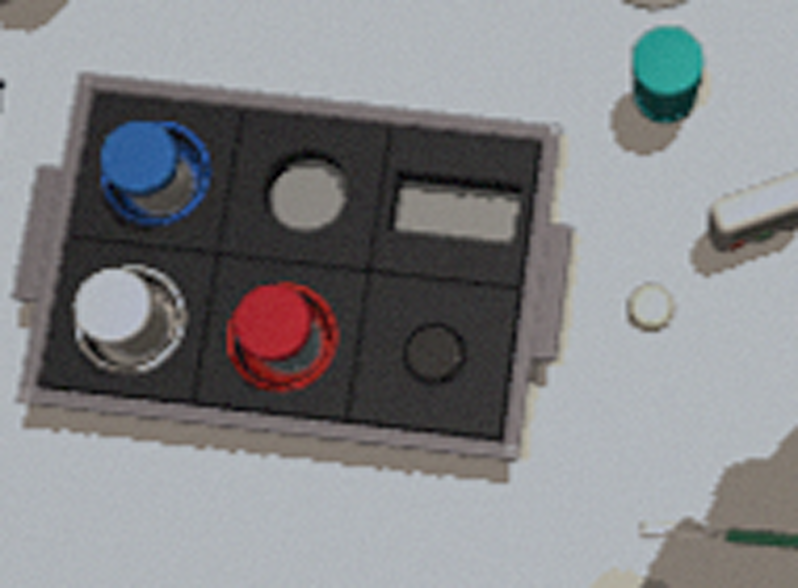

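Blue (138,158), white (112,303) and red (272,320) stand in their own rings. Next is the bottle.

```bash
python3 -m pendant '{"series":[8.5,-0.2,0.1,1,0,0,0,8.5,0,0,2.5,0,0,0,8.5,0,0,2.5,0,0,0,8.5,0,0,2.5,0,0,0,8.5,0,0,1.6,0,0,0]}' >/dev/null
python3 -m pendant '{"series":[8.5,0,0,0,0,0,0,8.5,0,0,0,0,0,0,8.5,0,0,0,0,0,0]}' >/dev/null
python3 d.py 471.8 -193 56 81.66
python3 -m pendant '{"series":[2.5,0,0,0,0,0,0,2.5,0,0,0,0,0,0,2.5,0,0,0,0,0,0,2.5,0,0,0,0,0,0,2.5,0,0,0,0,0,0]}' 60
python3 -m pendant '{"series":[2.5,0,0,0,0,0,0,2.5,0,0,0,0,0,0,2.5,0,0,0,0,0,0]}'
```

```text
t 29.75 pos [ 472.4 -194.2   57. ] rot [180.    0.   81.7] w 84.8 F [-0.  1. -0.] ff 0.0
turn [0.  0.  0.1]
shift now-axes [ 0.11 -0.08  0.1 ] target-axes [ 0.11 -0.08  0.1 ]
t: 30.17
position: [472.4, -194.7, 57.2]
tcp_rot: [179.9, 0.0, 81.7]
ft_force: [-0.6, 1.0, 6.9]
gripper_width: 32.6
finger_force: 58.5
t: 30.42
position: [472.4, -194.7, 57.2]
tcp_rot: [179.9, 0.0, 81.7]
ft_force: [-1.5, 1.1, 6.4]
gripper_width: 33.2
finger_force: 58.6
```

```bash
python3 -m pendant '{"series":[2.5,0,0,-1,0,0,0,2.5,0,0,-2.5,0,0,0,2.5,0,0,-2.5,0,0,0,2.5,0,0,-2.5,0,0,0,2.5,0,0,-2.5,0,0,0]}' >/dev/null
python3 -m pendant '{"series":[2.5,0,0,0,0,0,0,2.5,0,0,0,0,0,0,2.5,0,0,0,0,0,0]}'
python3 d.py 578.5 176.5 167 81.66
```

```text
t: 31.08
position: [471.6, -194.3, 166.2]
tcp_rot: [-180.0, 0.0, 81.7]
ft_force: [-0.9, 0.5, -1.1]
gripper_width: 33.3
finger_force: 59.5
t 31.08 pos [ 471.6 -194.3  166.2] rot [-180.     0.    81.7] w 33.3 F [-0.9  0.5 -1.1] ff 59.5
turn [-0.  0.  0.]
shift now-axes [38.23  5.22 -0.08] target-axes [38.24  5.2  -0.08]
```

```bash
python3 -m pendant '{"series":[2.5,1.5,0.2,0,0,0,0,2.5,2.7,0.37,0,0,0,0,2.5,2.7,0.37,0,0,0,0,2.5,2.7,0.37,0,0,0,0,2.5,2.7,0.37,0,0,0,0]}'>/dev/null
python3 -m pendant '{"series":[2.5,2.7,0.37,0,0,0,0,2.5,2.7,0.37,0,0,0,0,2.5,2.7,0.37,0,0,0,0,2.5,2.7,0.37,0,0,0,0,2.5,2.7,0.37,0,0,0,0]}'>/dev/null
python3 -m pendant '{"series":[2.5,2.7,0.37,0,0,0,0,2.5,2.7,0.37,0,0,0,0,2.5,2.7,0.37,0,0,0,0,2.5,2.7,0.37,0,0,0,0,2.5,1.6,0.2,0,0,0,0]}'>/dev/null
python3 -m pendant '{"series":[2.5,0,0,0,0,0,0,2.5,0,0,0,0,0,0,2.5,0,0,0,0,0,0]}'>/dev/null
python3 d.py 578.5 176.5 102 81.66
```

```text
t 32.58 pos [578.  175.2 165.6] rot [-1.799e+02  1.000e-01  8.170e+01] w 32.7 F [-0.4 -0.1 -1.1] ff 59.4
turn [-0.1  0.1  0. ]
shift now-axes [0.14 0.04 6.36] target-axes [0.13 0.03 6.36]
```

```bash
python3 -m pendant '{"series":[2.5,0.1,0,1.5,0,0,0,2.5,0,0,2.4,0,0,0,2.5,0,0,2.4,0,0,0,2.5,0,0,0,0,0,0,2.5,0,0,0,0,0,0]}' >/dev/null
python3 -m pendant '{"series":[2.5,0,0,0,0,0,0,2.5,0,0,0,0,0,0]}' 
python3 d.py 578.5 176.5 69 81.66
python3 ov.py bot 578.5 177 47 0 bot1
```

```text
t: 33.17
position: [579.7, 176.8, 105.0]
tcp_rot: [179.9, -0.0, 81.6]
ft_force: [-0.2, -0.4, 0.0]
gripper_width: 33.0
finger_force: 59.5
t 33.17 pos [579.7 176.8 105. ] rot [179.9  -0.   81.6] w 33.0 F [-0.2 -0.4  0. ] ff 59.5
turn [ 0.1 -0.  -0. ]
shift now-axes [-0.05 -0.12  3.6 ] target-axes [-0.05 -0.11  3.6 ]
```

View pics/bot1.png

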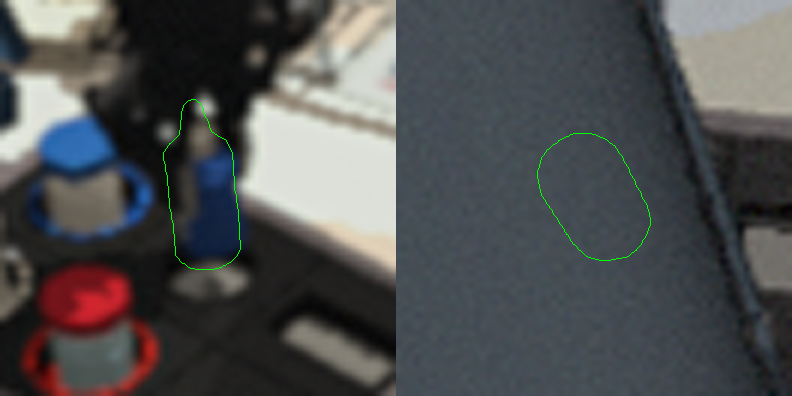

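The bottle hangs about over the plain pocket, within ~3 mm. Lowering.

```bash
python3 -m pendant '{"series":[2.5,0,-0.1,0.9,0,0,0,2.5,0,0,0.9,0,0,0,2.5,0,0,0.9,0,0,0,2.5,0,0,0.7,0,0,0,2.5,0,0,0,0,0,0]}'; python3 -m pendant '{"series":[2.5,0,0,0.1,0,0,0,2.5,0,0,0.1,0,0,0,2.5,0,0,0,0,0,0,2.5,0,0,0,0,0,0]}'
```

```text
t: 33.68
position: [578.3, 177.1, 68.5]
tcp_rot: [180.0, 0.0, 81.7]
ft_force: [-0.9, 0.1, -0.5]
gripper_width: 32.8
finger_force: 59.5
t: 34.02
position: [578.2, 177.2, 68.2]
tcp_rot: [179.9, -0.0, 81.7]
ft_force: [-2.9, -1.3, 14.5]
gripper_width: 33.4
finger_force: 60.8
```

```bash
python3 -m pendant '{"series":[6,0,0,0,0,0,0,6,0,0,0,0,0,0,6,0,0,0,0,0,0,6,0,0,-1,0,0,0,6,0,0,-3,0,0,0]}'>/dev/null; python3 -m pendant '{"series":[6,0,0,-3,0,0,0,6,0,0,-2.5,0,0,0,6,0,0,0,0,0,0,6,0,0,0,0,0,0]}' >/dev/null
python3 -m pendant '{"series":[6,0,0,0,0,0,-7,6,0,0,0,0,0,-7,6,0,0,0,0,0,-7,6,0,0,0,0,0,-7,6,0,0,0,0,0,0]}' >/dev/null
python3 -m pendant '{"series":[6,0,0,0,0,0,0]}' >/dev/null
python3 d.py 559.5 -97.5 162 109.6
```

```text
t 35.27 pos [577.3 177.1 161.4] rot [-179.9    0.   109.5] w 59.7 F [-0.1 -0.7 -0.6] ff 0.0
turn [-0.1  0.  -0.1]
shift now-axes [-25.29 -10.83  -0.04] target-axes [-25.27 -10.89  -0.06]
```

```bash
python3 -m pendant '{"series":[6,-2.5,-1.08,0,0,0,0,6,-2.5,-1.08,0,0,0,0,6,-2.5,-1.08,0,0,0,0,6,-2.5,-1.08,0,0,0,0,6,-2.5,-1.08,0,0,0,0]}' >/dev/null
python3 -m pendant '{"series":[6,-2.5,-1.08,0,0,0,0,6,-2.5,-1.08,0,0,0,0,6,-2.5,-1.08,0,0,0,0,6,-2.5,-1.08,0,0,0,0,6,-2.5,-1.08,0,0,0,0]}' >/dev/null
python3 -m pendant '{"series":[6,0,0,3,0,0,0,6,0,0,2.5,0,0,0,6,0,0,0,0,0,0,6,0,0,0,0,0,0,6,0,0,0,0,0,0]}' >/dev/null
python3 d.py 559.5 -97.5 52 109.6
python3 ov.py tim 559.5 -97.5 0 19.5 tim1
```

```text
t 36.52 pos [560.8 -94.4 108.2] rot [180.    0.  109.6] w 59.7 F [-0.  -0.   0.3] ff 0.0
turn [0. 0. 0.]
shift now-axes [-0.25 -0.22  5.62] target-axes [-0.25 -0.22  5.62]
```

View pics/tim1.png

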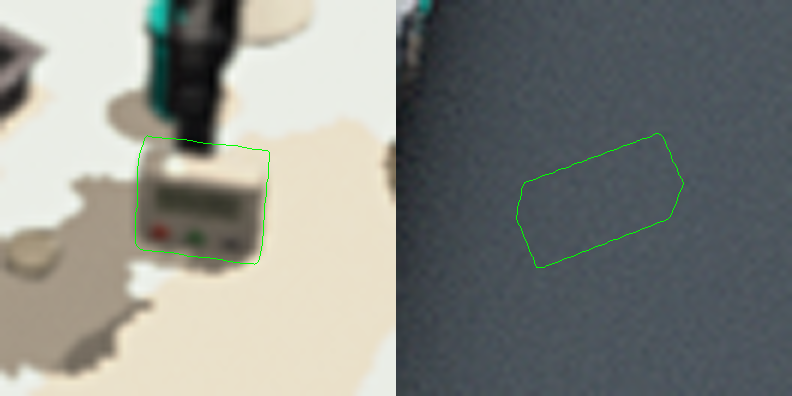

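The timer outline matches. Lowering and grasping.

```bash
python3 -m pendant '{"series":[6,-0.25,-0.22,1,0,0,0,6,0,0,2,0,0,0,6,0,0,2,0,0,0,6,0,0,0.6,0,0,0,6,0,0,0,0,0,0]}' >/dev/null
python3 -m pendant '{"series":[6,0,0,0,0,0,0,6,0,0,0,0,0,0,6,0,0,0,0,0,0]}' >/dev/null
python3 d.py 559.5 -97.5 52 109.6
python3 -m pendant '{"series":[1.2,0,0,0,0,0,0,1.2,0,0,0,0,0,0,1.2,0,0,0,0,0,0,1.2,0,0,0,0,0,0,1.2,0,0,0,0,0,0]}' 60
python3 -m pendant '{"series":[1.2,0,0,0,0,0,0,1.2,0,0,0,0,0,0,1.2,0,0,0,0,0,0]}'
```

```text
t 37.28 pos [559.9 -97.8  52.4] rot [1.799e+02 1.000e-01 1.097e+02] w 59.9 F [ 1.  -0.6 -0.5] ff 0.0
turn [0.1 0.1 0.1]
shift now-axes [ 0.04 -0.03  0.04] target-axes [ 0.04 -0.03  0.04]
t: 37.7
position: [559.4, -97.7, 51.8]
tcp_rot: [180.0, 0.0, 109.7]
ft_force: [0.1, 0.5, 6.2]
gripper_width: 21.3
finger_force: 59.2
t: 37.95
position: [559.4, -97.7, 51.8]
tcp_rot: [180.0, 0.0, 109.7]
ft_force: [-1.2, 0.7, 5.7]
gripper_width: 21.1
finger_force: 59.3
```

```bash
python3 -m pendant '{"series":[1.2,0,0,-1,0,0,0,1.2,0,0,-2.5,0,0,0,1.2,0,0,-2.5,0,0,0,1.2,0,0,-2,0,0,0,1.2,0,0,0,0,0,0]}' >/dev/null
python3 -m pendant '{"series":[1.2,0,0,0,0,0,5.6,1.2,0,0,0,0,0,5.6,1.2,0,0,0,0,0,5.6,1.2,0,0,0,0,0,5.6,1.2,0,0,0,0,0,5.6]}' >/dev/null
python3 -m pendant '{"series":[1.2,0,0,0,0,0,0,1.2,0,0,0,0,0,0,1.2,0,0,0,0,0,0]}'
python3 d.py 565.2 85.9 131 81.66
```

```text
t: 39.03
position: [559.0, -97.6, 131.2]
tcp_rot: [-180.0, 0.0, 81.9]
ft_force: [-0.3, -0.8, -0.7]
gripper_width: 21.1
finger_force: 58.6
t 39.03 pos [559.  -97.6 131.2] rot [-180.     0.    81.9] w 21.1 F [-0.3 -0.8 -0.7] ff 58.6
turn [-0.   0.   0.2]
shift now-axes [18.26 -1.98  0.02] target-axes [18.25 -2.04  0.02]
```

```bash
python3 -m pendant '{"series":[1.2,1.5,-0.1,0,0,0,0.2,1.2,2.5,-0.3,0,0,0,0,1.2,2.5,-0.3,0,0,0,0,1.2,2.5,-0.3,0,0,0,0,1.2,2.5,-0.3,0,0,0,0]}'>/dev/null
python3 -m pendant '{"series":[1.2,2.5,-0.3,0,0,0,0,1.2,2.5,-0.3,0,0,0,0,1.2,1.7,-0.1,0,0,0,0,1.2,0,0,1.5,0,0,0,1.2,0,0,1.5,0,0,0]}'>/dev/null
python3 -m pendant '{"series":[1.2,0,0,0,0,0,0,1.2,0,0,0,0,0,0,1.2,0,0,0,0,0,0,1.2,0,0,0,0,0,0]}'>/dev/null
python3 d.py 565.2 85.9 64 81.66
python3 ov.py tim 565.2 85.9 50 -8.3 tim2
```

```text
t 40.2 pos [566.8  85.1 102.2] rot [179.9  -0.   81.5] w 21.3 F [-0.8  0.2 -0.4] ff 58.7
turn [ 0.1 -0.  -0.2]
shift now-axes [ 0.06 -0.17  3.82] target-axes [ 0.06 -0.17  3.82]
```

View pics/tim2.png

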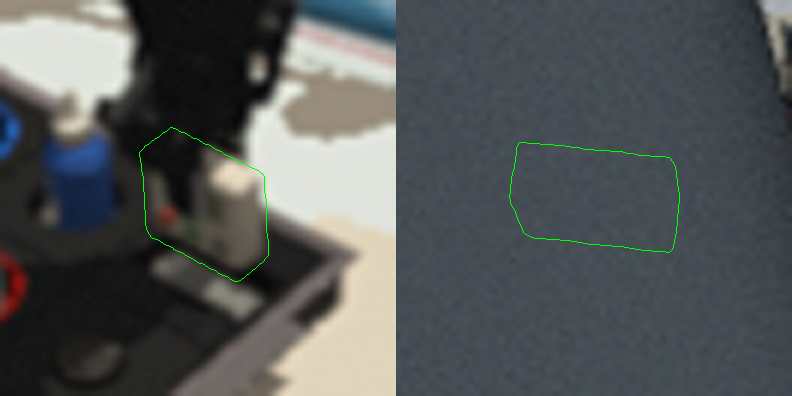

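The timer is aligned above the slot, and the bottle stands in its pocket. Lowering.

```bash
python3 -m pendant '{"series":[1.2,0,-0.15,0.9,0,0,0,1.2,0,0,0.9,0,0,0,1.2,0,0,0.9,0,0,0,1.2,0,0,0.7,0,0,0,1.2,0,0,0.2,0,0,0]}'; python3 -m pendant '{"series":[1.2,0,0,0.1,0,0,0,1.2,0,0,0.1,0,0,0,1.2,0,0,0,0,0,0,1.2,0,0,0,0,0,0]}'
```

```text
t: 40.72
position: [563.8, 85.3, 63.8]
tcp_rot: [-179.9, 0.0, 81.5]
ft_force: [-6.3, -2.2, 18.8]
gripper_width: 21.4
finger_force: 61.2
t: 41.05
position: [563.7, 85.4, 63.8]
tcp_rot: [-179.9, 0.0, 81.5]
ft_force: [-7.6, -1.0, 13.6]
gripper_width: 21.1
finger_force: 60.5
```

Seated: TCP 63.8 against 51.8 at the table is the expected 12 mm floor. Release, retract and check.

```bash
python3 -m pendant '{"series":[4.5,0,0,0,0,0,0,4.5,0,0,0,0,0,0,4.5,0,0,0,0,0,0,4.5,0,0,-1,0,0,0,4.5,0,0,-3,0,0,0]}'>/dev/null; python3 -m pendant '{"series":[4.5,0,0,-3.5,0,0,0,4.5,0,0,-3.5,0,0,0,4.5,0,0,-2,0,0,0,4.5,-3,-1,0,0,0,0,4.5,-3,-1,0,0,0,0]}' >/dev/null
python3 -m pendant '{"series":[4.5,-3,-1,0,0,0,0,4.5,-3,-1,0,0,0,0,4.5,-3,-1,0,0,0,0,4.5,-3,-1,0,0,0,0,4.5,-3,-1,0,0,0,0]}' >/dev/null
python3 -m pendant '{"series":[4.5,-3,-1,0,0,0,0,4.5,-3,-1,0,0,0,0,4.5,-3,-1,0,0,0,0,4.5,0,0,0,0,0,0,4.5,0,0,0,0,0,0]}'
python3 - <<'E'
from h import *
a=robot.snapshot("top")["pixels"][130:235,110:250,::-1];b=robot.snapshot("scene")["pixels"][115:220,145:285,::-1]
cv2.imwrite("pics/end.png",np.hstack([cv2.resize(i,(400,300),interpolation=cv2.INTER_CUBIC) for i in(a,b)]))
E
```

```text
t: 42.72
position: [420.9, -197.6, 193.9]
tcp_rot: [180.0, 0.0, 81.3]
ft_force: [0.5, 0.9, 0.7]
gripper_width: 45.2
finger_force: 0.0
```

View pics/end.png

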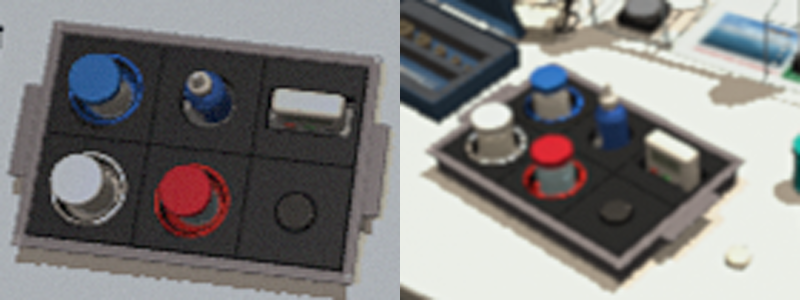

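Both views show all five standing upright in their correct pockets, with the gripper clear.

```bash
python3 -c "
from station import robot
print(robot.job_done())"
```

```text
the job is handed in; nothing more can be done
None
```

All five kit items now stand upright on the floors of their correct pockets; I handed the job in at about 43 s of the 125 s allowed, with the gripper clear.

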